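Set the metering valve under the locked lid

ROBOT

A 6-joint arm with a two-finger parallel gripper is mounted at the origin on the work surface. World frame = base frame: x ahead of the robot, y to its left, z up, the work surface at z = 0. Lengths are in m, angles in degrees, forces in N, time in s.
With the tool pointing down it reaches from about 0.3 to 0.75 m from the base axis. Payload 8.5 kg.
Tool frame: the origin (TCP) lies on the centre line of the jaws, within the pads' length; the fingertips stand 14 mm ahead of it and the grasp point (between the pads) lies 5 mm behind it; z points along the fingers, x is the direction in which the jaws open and shut, and the axes are right-handed (so a half turn about z gives the same grasp; the last joint's range is limited). The gripper opens to 85 mm and grips with 20 to 120 N. Pads are 22 mm wide; open, the fingers measure 114 mm over their backs; the gripper's body (76 mm by 85 mm) begins 54 mm behind the grasp point. The pads swing forward as they close: fully open they stand 13 mm farther back than shut.
Start: joints at [-83.325, 21.807, 74.336, -0, 83.858, -12.336], TCP at [0.179, -0.52, 0.245] pointing down, gripper open.
Joint ranges: [-178.18, 178.18], [-50.72, 133.34], [12.68, 142.11], [-81.47, 261.47], [9.98, 163.14], [-165.26, 165.26]. Speed limits (degrees/s): [136.94, 136.94, 180, 180, 180, 180].

INTERFACE

Orientations are given as a 3x3 rotation matrix whose columns are the frame's x, y, z axes.
In Python, from rig import * gives the robot as it stands.
- The arm moves only by the shell command python3 -m crank 'ROWS' [FORCE]. ROWS is JSON, one flat list of numbers, 7 for each row, row after row: the turn, a rotation vector about the world's x, y, z in rad, then the shift along the world's x, y, z in m, then the opening in per cent of the stroke, from 0 (shut) to 100 (fully open). A call has 1 to 20 rows; each row shifts and turns the commanded pose from where the row before left it; what a row does not reach is not made up. A row lasts 1/10 s, in which the tool goes at most 50 mm and 8.59 degrees, less where a joint would pass 70% of its speed; a pose out of reach is approached as far as the arm can. A call is refused whole if a number of a shift passes 0.05 or a number of a turn 0.15, either way. A call with a gripper value outside its range is refused whole. The fingers move at their own pace and stop on an object; FORCE is the grip in N (left out, the last holds). Time passes only in rows, so rows that do not move let the fingers close. It gives the time, the measured TCP pose, the force and the opening at its end, in the units of the state.
- observe(): the state, without advancing time (a new reading comes with each control period).
- get_image(name): name is "scene" or "top" or "wrist"; returns a dict with "frame" (480x640x3 uint8, red, green, blue), "fov_y" (degrees; the focal length in pixels is half the picture's height over the tangent of half this angle, whatever the lens; pixels are square), "cx", "cy" (the principal point, pixels), "k1" (the pictures are not rectified: a ray, as slopes to the right and down, at radius r is drawn at 1 + k1 r^2 times it, then the intrinsics apply), "world_to_cam" (4x4, takes a point from world to camera coordinates). Camera axes: x right, y up, looking along -z (the intrinsics and any distortion apply to the point x, -y, -z); pixel columns grow to the right and rows downward; lengths in m; the calibration is good to about 2 mm. A picture is of the moment at which its call begins. There is no depth.
- close_job(): hands the job in, once; it reports no verdict.
The state is a dict: "time_s": time; "q": joint angles; "qvel": joint speeds; "joint_efforts": joint torques, N m; "position": TCP position; "tool_rot": TCP orientation; "ft_force": force on the tool from outside, world axes, zero at the start; "wrist_torque": the same for the moment, N m; "grip_width": finger opening in m.
Only numpy, scipy, OpenCV 4.12 (cv2) and the standard library are available. Lean on these libraries where they do the work, as an engineer would, in place of code of your own. Each camera call takes 0.05 s, during which the arm holds its last target. There are 200 camera calls.

TASK

Unlock the green lid of the valve well with a quarter turn of its brass T-key, then swing the lid fully open by its pull bar so that it stays open. Then turn the blue valve handle inside until its yellow end points at the red mark on the dial, let go, and leave the loose parts on the slab where they lie.

Things in the scene. Friction and masses are not known exactly. Their poses are not given: they have to be found in the camera images.
- well: Fixed green valve well. Origin on the slab below the dial's middle (which is 80 mm up); x level to its high edge, roughly TO the robot (yaw about 3.14), z up. The white dial leans 30 deg, facing away from the robot: FACE frame = x uphill, y as the well's y, z the outward normal (-0.5, 0, 0.866 of the well). Along the normal: walls 70 mm (inside at y +-95, x +-90), lid underside 70, lid top 80 mm
- key (a joint): Turn of the brass T-key captive in the lid, rad: 0 = locked, its bar along face y (across); 1.571 = unlocked, bar along face x (up and down the slope). Unlocks CLOCKWISE seen from outside. Stays where left (friction 0.12 Nm). Below about 0.9 a tongue holds the lid shut
- key_grip (a point): Grip point of the T-key: on its turning axis (which is normal to the lid), in its bar, 30 mm above the lid's top. The bar is 56 mm long, 14 mm thick and 20 mm tall (18 to 38 mm above the lid's top), on a 12 mm stem
- lid (a joint): Opening of the green cast lid in rad: 0 = shut, 2.1 = fully open at its stop (leaning 30 degrees beyond square to the face, towards +y of the well). Stiff hinge: it stays where it is left. Lifting at the bar takes about 6 N
- lid_bar (a point): Middle of the lid's pull bar: round steel, 12 mm thick, along face x, 112 mm long, 100 mm clear between its brackets, 27 mm clear beyond the lid's edge on the well's -y side, 245 mm from the hinge in the lid's plane and 15 mm above the lid's underside. It can turn between gripper pads while the lid swings
- lid_hinge (a point): Middle of the lid's hinge axis, which runs along face x on the well's +y wall (face y +105 mm, 70 mm above the dial). Opening lifts the bar off the -y side and swings it over to the +y side. Inside the -y wall, just below the rim, a latch lip stands 18 mm out (50 mm long)
- valve (a joint): Turn of the valve handle in rad, 0 to 1.571: at 0 its yellow end points 45 degrees from straight downhill (face -x) towards face +y, at 1.571 45 degrees from downhill towards face -y. It grows COUNTER-CLOCKWISE looking at the dial from outside. Stays where left (about 0.15 Nm of friction)
- valve_grip (a point): Grip point of the valve handle: on its turning axis (the face normal through the middle of the dial), in the bar, 36 mm above the dial. Blue bar 14 mm thick, 20 mm tall (23 to 43 mm above the dial), reaching 60 mm to its yellow end and 45 mm the other way; below it a 12 mm stem, and a 36 mm hub up to 12 mm above the dial
- valve_tip (a point): Outermost yellow end of the valve handle, 60 mm from the axis, 36 mm above the dial along the normal
- mark (a joint): Where the red mark on the white dial stands, in rad, on the same scale as joint valve: the handle points at the mark when joint valve equals joint mark. It cannot be moved by the robot and differs each time
- mark_tip (a point): Point 60 mm from the dial axis, 36 mm above the dial, in line with the red mark (an 18 x 7 mm red tab on the dial, 61 to 79 mm from the axis): valve_tip comes here when the handle is set
- puller: Bystander: rusty steel injector puller, 170 mm long T-shaped tool lying flat, 35 mm high. Origin under its middle. Leave it where it is
- red_cap: Bystander: scuffed red plastic storage cap, 80 mm across, 34 mm high. Origin under its middle. Leave it where it is
- cone: Bystander: brass sealing cone, 68 mm across, 66 mm high. Origin under its middle. Leave it where it is
- nut_a: Bystander: grey iron nozzle nut, 64 mm across, 46 mm high. Origin under its middle. Leave it where it is
- nut_b: Bystander: second grey iron nozzle nut, the same size. Origin under its middle. Leave it where it is
- adapter: Bystander: chrome test gauge adapter, 56 mm across, 78 mm high. Origin under its middle. Leave it where it is

How it is judged:
By the outcome, as a careful person would: the job done as asked, in the order asked, and still so for the second after the job is handed in, with the robot touching nothing.
It also fails if it takes over 67 s, if anything falls off the work surface, if the arm or the gripper's body presses on something with over 40 N, if the wrist force passes 120 N, or if a joint passes its speed limit or range.

## Working session

There is one attempt and no reset: what is moved stays moved. The work goes in short steps, Python scripts to look and compute and a shell command to move; the robot and the scene stay as the last step left them, time stands still between calls to the robot, and variables do not carry over. Pictures are saved under pics/ and viewed, about 8 in all and at most 12, crops included, and the job is handed in when it is done.

```bash
ls; mkdir -p pics
python3 - <<'E'
from rig import *
import cv2,numpy as np
s=observe();print({k:np.round(v,3).tolist() for k,v in s.items()})
for n in("scene","top"):
    d=get_image(n);cv2.imwrite(f"pics/{n}0.png",d["frame"][:,:,::-1]);print(n,d["fov_y"],d["cx"],d["cy"],d["k1"],np.round(d["world_to_cam"],3).tolist())
    np.save(f"pics/{n}0.npy",d,allow_pickle=True)
E
```

```text
pics
{'time_s': 0.0, 'q': [-83.325, 21.841, 74.384, -0.001, 83.86, -12.337], 'qvel': [0.017, 0.058, 0.056, -0.055, 0.005, -0.081], 'joint_efforts': [-0.0, -44.847, -23.128, -0.0, 0.005, 0.0], 'position': [0.179, -0.52, 0.245], 'tool_rot': [[0.326, -0.945, -0.0], [-0.945, -0.326, 0.001], [-0.001, -0.0, -1.0]], 'ft_force': [0.399, -0.512, 0.292], 'wrist_torque': [0.024, 0.004, -0.058], 'grip_width': 0.086}
scene 43.552976587509946 314.6049041528412 237.94359468208518 0.011230891920309457 [[0.621, 0.784, 0.01, -0.359], [-0.66, 0.515, 0.547, 0.308], [0.423, -0.346, 0.837, -1.623], [0.0, 0.0, 0.0, 1.0]]
top 46.494222138594395 314.78061365648074 241.09201686904603 -0.15195390221326407 [[-0.012, -1.0, 0.019, 0.012], [0.99, -0.009, 0.138, -0.613], [-0.137, 0.021, 0.99, -1.268], [0.0, 0.0, 0.0, 1.0]]
```

View pics/scene0.png

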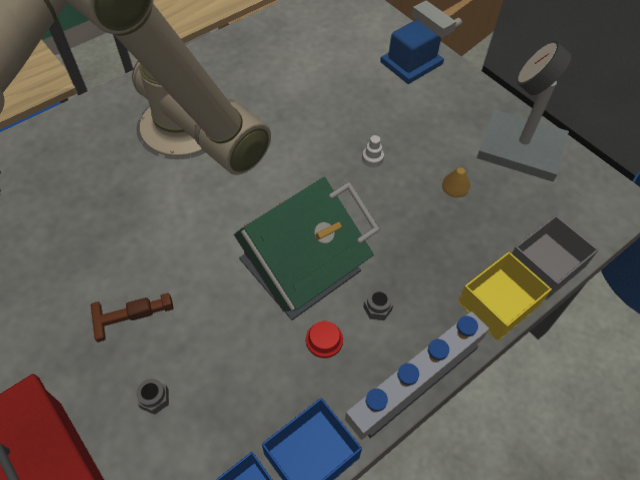

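View pics/top0.png

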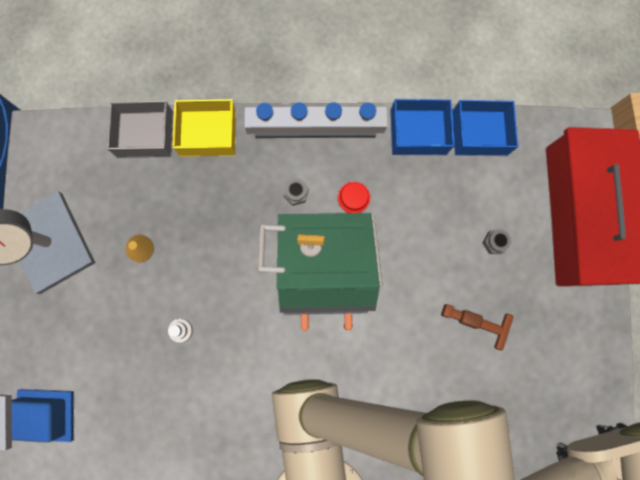

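Scene: green lid with pull bar at (348,184)-(376,231), key at (327,231). Top: bar at (262,226)-(261,271), key at (311,240), bar across, locked. I'll zoom both to pick points.

```bash
cat > h.py <<'E'
import numpy as np,cv2
def ray(d,u,v):
    f=240/np.tan(np.radians(d["fov_y"]/2));k=d["k1"]
    xd=np.array([(u-d["cx"])/f,(v-d["cy"])/f]);x=xd.copy()
    for _ in range(20): x=xd/(1+k*(x@x))
    W=np.array(d["world_to_cam"]);R=W[:3,:3];c=-R.T@W[:3,3]
    r=R.T@np.array([x[0],-x[1],-1]);return c,r/np.linalg.norm(r)
def proj(d,p):
    f=240/np.tan(np.radians(d["fov_y"]/2));W=np.array(d["world_to_cam"]);q=W[:3,:3]@p+W[:3,3]
    x=np.array([q[0],-q[1]])/-q[2];x=x*(1+d["k1"]*(x@x));return x*f+[d["cx"],d["cy"]]
def tri(*obs):
    A=np.zeros((3,3));b=np.zeros(3)
    for d,u,v in obs:
        c,r=ray(d,u,v);P=np.eye(3)-np.outer(r,r);A+=P;b+=P@c
    p=np.linalg.solve(A,b);return p,[np.linalg.norm((np.eye(3)-np.outer(r,r))@(p-c)) for c,r in (ray(*o) for o in obs)]
def plane(d,u,v,p0,n):
    c,r=ray(d,u,v);return c+r*((p0-c)@n)/(r@n)
def well(cx,cy,yaw):
    c,s=np.cos(yaw),np.sin(yaw);Rw=np.array([[c,-s,0],[s,c,0],[0,0,1]])
    a=np.array([[.866,0,-.5],[0,1,0],[.5,0,.866]])  # face axes as columns in well
    return Rw@a,np.array([cx,cy,.08])
E
python3 - <<'E'
from h import *
a=cv2.imread("pics/scene0.png")[170:320,230:390];b=cv2.imread("pics/top0.png")[200:340,250:390]
a=cv2.resize(a,(400,375),interpolation=2);b=cv2.resize(b,(400,400),interpolation=2)
m=np.zeros((400,800,3),np.uint8);m[:375,:400]=a;m[:,400:]=b;cv2.imwrite("pics/z0.png",m)
for n in("scene","top"):
    d=np.load(f"pics/{n}0.npy",allow_pickle=True).item();hsv=cv2.cvtColor(d["frame"],cv2.COLOR_RGB2HSV)
    k=cv2.inRange(hsv,(12,120,120),(32,255,255));nn,l,st,c=cv2.connectedComponentsWithStats(k)
    print(n,[(st[i].tolist(),c[i].round(1).tolist()) for i in range(1,nn) if st[i,4]>30])
E
```

```text
scene [([457, 168, 8, 6, 40], [460.5, 170.5]), ([318, 222, 23, 16, 136], [329.0, 229.6]), ([465, 252, 87, 75, 2199], [504.6, 294.2])]
top [([172, 99, 64, 58, 3439], [203.9, 127.5]), ([614, 102, 18, 13, 34], [621.9, 108.3]), ([615, 112, 19, 16, 75], [623.1, 119.1]), ([622, 121, 18, 13, 41], [631.5, 126.0]), ([126, 235, 27, 27, 559], [139.0, 248.0]), ([297, 235, 27, 10, 245], [310.3, 239.4])]
```

View pics/z0.png

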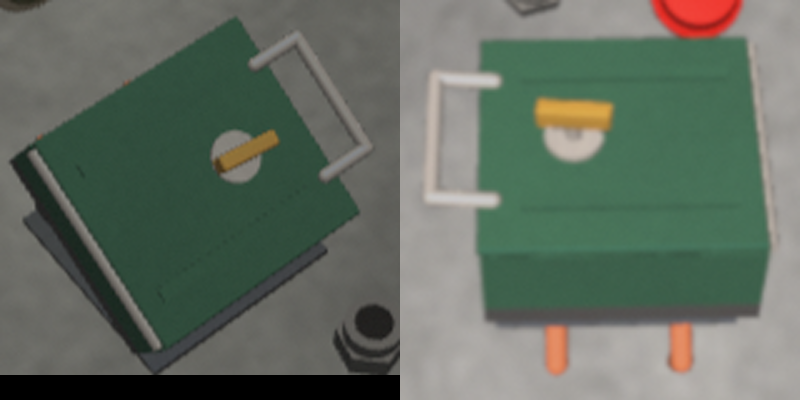

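Run:
```python
from h import *
S,T=[np.load(f"pics/{n}0.npy",allow_pickle=True).item() for n in("scene","top")]
P={}
for n,a,b in [("bar_up",(348.8,184.8),(260.9,269.3)),("bar_dn",(377.2,228.8),(262.3,226.6)),("lid_up",(324.8,176.8),(277.3,286.8)),("lid_dn",(373.2,254.8),(278.4,214)),("key",(329,229.6),(310.3,239.4))]:
    p,e=tri((S,*a),(T,*b));P[n]=p;print(n,p.round(4),np.round(e,4))
v=P["bar_up"]-P["bar_dn"];v2=P["lid_up"]-P["lid_dn"];print(np.linalg.norm(v),v/np.linalg.norm(v),np.linalg.norm(v2),v2/np.linalg.norm(v2))
for w in(v,v2):print("yaw",np.arctan2(w[1],w[0]))
yaw=np.mean([np.arctan2(w[1],w[0])%(2*np.pi) for w in(v,v2)])
F,_=well(0,0,yaw)
bar=(P["bar_up"]+P["bar_dn"])/2
o=bar-F@[0,-.14,.085];print("yaw",yaw,"dial",o)
for n in P:print(n,(F.T@(P[n]-np.array([o[0],o[1],.08]))).round(4))
```

```text
bar_up [0.5363 0.1226 0.1776] [0.0013 0.0013]
bar_dn [0.6353 0.1235 0.1237] [0.001 0.001]
lid_up [0.4982 0.0872 0.1946] [0.0007 0.0007]
lid_dn [0.668  0.0883 0.0943] [0.0002 0.0002]
key [0.5984 0.0182 0.1737] [0.0006 0.0006]
0.11278785482580346 [-0.87798622 -0.00814302  0.47861664] 0.19725917649717295 [-0.86114477 -0.00522772  0.50833291]
yaw -3.132318264130899
yaw -3.1355220692706784
yaw 3.1492651404787972 dial [ 0.54435244 -0.01730923  0.07703631]
bar_up [ 0.0549 -0.1399  0.081 ]
bar_dn [-0.0579 -0.1401  0.0838]
lid_up [ 0.0966 -0.1049  0.0765]
lid_dn [-0.1007 -0.1046  0.0746]
key [-0.0002 -0.0351  0.1084]
```

```bash
cat >> h.py <<'E'
from scipy.spatial.transform import Rotation as Ro
O=np.array([.5444,-.0173,.08]);F,_=well(0,0,3.1493)
def face(p): return O+F@np.array(p,float)
def faceinv(p): return F.T@(np.array(p)-O)
def rot(ang): # tool z=-n, tool x at angle ang (deg) from world-ward -face x (downhill), positive about tool z
    z=-F[:,2];x0=-F[:,0];R0=np.column_stack([x0,np.cross(z,x0),z]);return R0@Ro.from_euler('z',ang,degrees=True).as_matrix()
def togo(pos,R):
    from rig import observe
    s=observe();w=Ro.from_matrix(R@np.array(s["tool_rot"]).T).as_rotvec();d=np.array(pos)-s["position"]
    print("t",round(s["time_s"],2),"rot",w.round(4),"mag",round(np.linalg.norm(w),3),"shift",d.round(4),"q",np.round(s["q"],1),"ft",np.round(s["ft_force"],1),"grip",round(s["grip_width"],4),"face",faceinv(s["position"]).round(4))
E
python3 - <<'E'
from h import *
print(face([0,-.035,.11]),F.round(3).tolist())
togo(face([0,-.035,.21]),rot(0))
E
```

```text
[0.59912861 0.01812286 0.17526   ] [[-0.866, 0.008, 0.5], [-0.007, -1.0, 0.004], [0.5, 0.0, 0.866]]
t 0.1 rot [0.3215 0.455  1.2168] mag 1.338 shift [0.47   0.5383 0.0171] q [-83.3  21.8  74.4   0.   83.9 -12.3] ft [ 0.2 -0.4  0. ] grip 0.0852 face [ 0.4021  0.4996 -0.0419]
```

```bash
python3 -m crank '[0,0,0,0,0,0.04,100, 0,0,0,0,0,0.04,100, 0,0,0,0,0,0.04,100,
.023,.0325,.087,.0336,.0385,-.005,100, .023,.0325,.087,.0336,.0385,-.005,100, .023,.0325,.087,.0336,.0385,-.005,100, .023,.0325,.087,.0336,.0385,-.005,100, .023,.0325,.087,.0336,.0385,-.005,100, .023,.0325,.087,.0336,.0385,-.005,100, .023,.0325,.087,.0336,.0385,-.005,100, .023,.0325,.087,.0336,.0385,-.005,100, .023,.0325,.087,.0336,.0385,-.005,100, .023,.0325,.087,.0336,.0385,-.005,100, .023,.0325,.087,.0336,.0385,-.005,100, .023,.0325,.087,.0336,.0385,-.005,100, .023,.0325,.087,.0336,.0385,-.005,100, .023,.0325,.087,.0336,.0385,-.005,100, 0,0,0,0,0,0,100]' 60
python3 - <<'E'
from h import *
from rig import *
togo(face([0,-.035,.21]),rot(0))
d=get_image("wrist");np.save("pics/w1.npy",d,allow_pickle=True);cv2.imwrite("pics/w1.png",d["frame"][:,:,::-1])
print(d["fov_y"],d["cx"],d["cy"],d["k1"],proj(d,face([0,-.035,.11])))
hsv=cv2.cvtColor(d["frame"],cv2.COLOR_RGB2HSV);k=cv2.inRange(hsv,(12,120,100),(32,255,255));nn,l,st,c=cv2.connectedComponentsWithStats(k)
print([(st[i].tolist(),c[i].round(1).tolist()) for i in range(1,nn) if st[i,4]>100])
E
```

```text
t 0.1 rot [0.3215 0.455  1.2168] mag 1.338 shift [0.47   0.5383 0.0171] q [-83.3  21.8  74.4   0.   83.9 -12.3] ft [ 0.2 -0.4  0. ] grip 0.0852 face [ 0.4021  0.4996 -0.0419]
70.05818145890079 324.1961136259842 243.32754422174187 -0.04432851250668943 [108988.95058116 154448.51105553]
[]invalid input: not JSON, or not a number
```

View pics/w1.png

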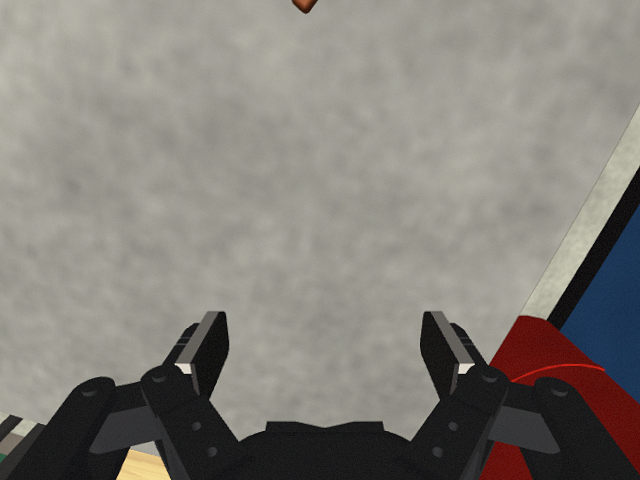

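The move was refused (".023" isn't valid JSON); the picture only shows bare slab from the start pose. Resend with leading zeros.

```bash
python3 -m crank '[0,0,0,0,0,0.04,100, 0,0,0,0,0,0.04,100, 0,0,0,0,0,0.04,100, 0.023,0.0325,0.087,0.0336,0.0385,-0.005,100, 0.023,0.0325,0.087,0.0336,0.0385,-0.005,100, 0.023,0.0325,0.087,0.0336,0.0385,-0.005,100, 0.023,0.0325,0.087,0.0336,0.0385,-0.005,100, 0.023,0.0325,0.087,0.0336,0.0385,-0.005,100, 0.023,0.0325,0.087,0.0336,0.0385,-0.005,100, 0.023,0.0325,0.087,0.0336,0.0385,-0.005,100, 0.023,0.0325,0.087,0.0336,0.0385,-0.005,100, 0.023,0.0325,0.087,0.0336,0.0385,-0.005,100, 0.023,0.0325,0.087,0.0336,0.0385,-0.005,100, 0.023,0.0325,0.087,0.0336,0.0385,-0.005,100, 0.023,0.0325,0.087,0.0336,0.0385,-0.005,100, 0.023,0.0325,0.087,0.0336,0.0385,-0.005,100, 0.023,0.0325,0.087,0.0336,0.0385,-0.005,100, 0,0,0,0,0,0,100]' 60
cat > look.py <<'E'
from h import *
from rig import *
import sys
def look(name,lo,hi,amin=100):
    d=get_image("wrist");cv2.imwrite(f"pics/{name}.png",d["frame"][:,:,::-1]);np.save(f"pics/{name}.npy",d,allow_pickle=True)
    hsv=cv2.cvtColor(d["frame"],cv2.COLOR_RGB2HSV);k=cv2.inRange(hsv,lo,hi);nn,l,st,c=cv2.connectedComponentsWithStats(k)
    return d,[(st[i].tolist(),c[i].round(1).tolist(),cv2.minAreaRect(np.argwhere(l==i)[:,::-1].astype(np.float32))) for i in range(1,nn) if st[i,4]>amin]
E
python3 - <<'E'
from look import *
togo(face([0,-.035,.21]),rot(0))
d,c=look("w2",(12,120,100),(32,255,255));print(c,proj(d,face([0,-.035,.118])))
E
```

```text
time_s: 1.95
position: [0.6401, 0.0099, 0.2914]
tool_rot: [[0.863, 0.018, -0.505], [0.017, -1.0, -0.006], [-0.505, -0.003, -0.863]]
ft_force: [-0.1, -1.1, -1.0]
grip_width: 0.0852
t 1.95 rot [-0.0029 -0.0062 -0.0103] mag 0.012 shift [ 0.009   0.0086 -0.0296] q [ -8.   46.3  27.2  -6.4 136.3 -12.5] ft [-0.1 -1.1 -1. ] grip 0.0852 face [ 0.0227 -0.0265  0.2311]
[([341, 194, 28, 76, 1423], [354.4, 231.3], ((354.2799987792969, 231.54000854492188), (19.657567977905273, 74.81189727783203), 8.130102157592773)), ([0, 313, 13, 41, 170], [4.3, 336.4], ((2.2615537643432617, 333.255615234375), (39.762107849121094, 9.486207008361816), 70.90650939941406)), ([6, 350, 36, 87, 573], [23.8, 392.1], ((24.349262237548828, 393.0571594238281), (88.56683349609375, 9.446698188781738), 69.22774505615234))] [355.96867202 234.76434131]
```

View pics/w2.png

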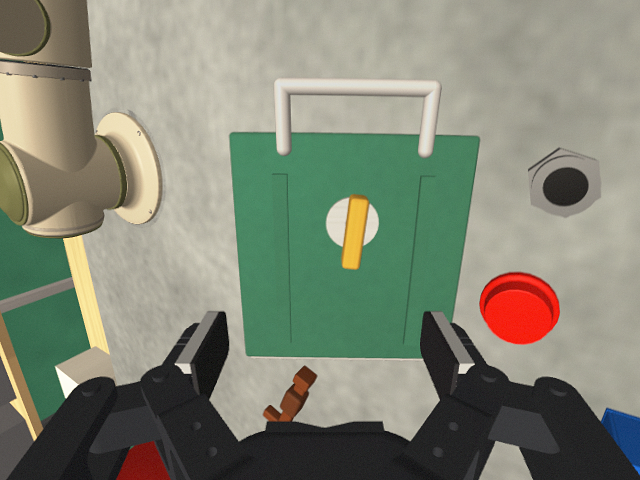

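Wrist view: key bar at (354,231), pull bar centre line (278–438, 87), both close to predictions. Refine with rays onto the face-parallel planes.

Run:
```python
from h import *
d=np.load("pics/w2.npy",allow_pickle=True).item()
for n,u,v,z in [("keyTop mid",355.5,232,.118),("key end1",359,197,.118),("key end2",351.5,268,.118),("disc",353,222,.08),("barL",281,86,.085),("barR",435,88,.085),("lidTL",231,133,.08),("lidTR",479,137,.08),("lidBL",247,356,.08),("lidBR",450,358,.08)]:
    print(n,faceinv(plane(d,u,v,face([0,0,z]),F[:,2])).round(4))
togo(face([0,-.035,.175]),rot(0))
```

```text
keyTop mid [ 0.0004 -0.0371  0.118 ]
key end1 [-0.001  -0.0633  0.118 ]
key end2 [ 0.0023 -0.0083  0.118 ]
disc [-0.0006 -0.0341  0.08  ]
barL [ 0.0567 -0.1389  0.085 ]
barR [-0.0571 -0.1391  0.085 ]
lidTL [ 0.0974 -0.1052  0.08  ]
lidTR [-0.0972 -0.1048  0.08  ]
lidBL [0.0983 0.1039 0.08  ]
lidBR [-0.1019  0.1036  0.08  ]
t 2.0 rot [-0.0013 -0.0039 -0.0057] mag 0.007 shift [-0.0071  0.0109 -0.0617] q [ -8.2  46.   27.5  -6.4 136.2 -12.5] ft [-0.6 -0.9 -0. ] grip 0.0851 face [ 0.0247 -0.024   0.232 ]
```

```bash
python3 -m crank '[0,-0.001,-0.001,-0.002,0.003,-0.018,60, 0,-0.001,-0.002,-0.002,0.003,-0.018,60, 0,-0.001,-0.002,-0.002,0.003,-0.018,60, 0,0,0,-0.001,0.001,-0.008,60, 0,0,0,0,0,0,60, 0,0,0,0,0,0,60]'
python3 -c "
from h import *
togo(face([0,-.0355,.105]),rot(-3))"
```

```text
time_s: 2.6
position: [0.6302, 0.0143, 0.2363]
tool_rot: [[0.869, 0.003, -0.495], [0.003, -1.0, -0.001], [-0.495, -0.0, -0.869]]
ft_force: [-0.5, -1.0, 0.1]
grip_width: 0.0508
t 2.6 rot [0.0259 0.0057 0.05  ] mag 0.057 shift [-0.0336  0.0043 -0.0654] q [ -7.9  45.2  38.   -4.9 126.2  -9.9] ft [-0.5 -1.   0.1] grip 0.0508 face [ 0.0036 -0.031   0.1784]
```

```bash
python3 -m crank '[-0.0065,0.0014,-0.01,-0.0084,0.0011,-0.0164,60, -0.0065,0.0014,-0.01,-0.0084,0.0011,-0.0164,60, -0.0065,0.0014,-0.01,-0.0084,0.0011,-0.0164,60, -0.0065,0.0014,-0.01,-0.0084,0.0011,-0.0164,60, 0,0,0,0,0,0,60, 0,0,0,0,0,0,60]'
python3 -c "
from h import *
togo(face([0,-.0355,.105]),rot(3))"
```

```text
time_s: 3.2
position: [0.5972, 0.019, 0.1708]
tool_rot: [[0.865, -0.036, -0.5], [-0.044, -0.999, -0.004], [-0.499, 0.026, -0.866]]
ft_force: [0.1, -0.1, 0.9]
grip_width: 0.0512
t 3.2 rot [-0.0004  0.0001 -0.0016] mag 0.002 shift [-0.0006 -0.0004  0.0001] q [ -7.8  43.6  52.   -4.5 114.   -6.1] ft [ 0.1 -0.1  0.9] grip 0.0512 face [-0.0006 -0.0359  0.1052]
```

```bash
python3 -m crank '[0,0,0,0,0,0,0, 0,0,0,0,0,0,0, 0,0,0,0,0,0,0, 0,0,0,0,0,0,0, 0,0,0,0,0,0,0, -0.063,-0.0005,-0.109,0,0,0,0, -0.063,-0.0005,-0.109,0,0,0,0]' 50
python3 -c "
from h import *
togo(face([0,-.0355,.105]),rot(3))"
```

```text
time_s: 3.9
position: [0.5969, 0.019, 0.1705]
tool_rot: [[0.827, -0.255, -0.5], [-0.297, -0.955, -0.004], [-0.477, 0.152, -0.866]]
ft_force: [-0.5, -1.4, 4.0]
grip_width: 0.0128
t 3.9 rot [0.1283 0.0005 0.2209] mag 0.255 shift [-0.0003 -0.0004  0.0004] q [ -7.8  43.6  52.1  -4.5 114.    8.6] ft [-0.5 -1.4  4. ] grip 0.0128 face [-0.0004 -0.0359  0.1048]
```

Gripped (12.8 mm) and turning freely. Finish the quarter turn (1.26 rad left).

```bash
python3 -m crank '[-0.063,-0.0005,-0.109,0,0,0,0, -0.063,-0.0005,-0.109,0,0,0,0, -0.063,-0.0005,-0.109,0,0,0,0, -0.063,-0.0005,-0.109,0,0,0,0, -0.063,-0.0005,-0.109,0,0,0,0, -0.063,-0.0005,-0.109,0,0,0,0, -0.063,-0.0005,-0.109,0,0,0,0, -0.063,-0.0005,-0.109,0,0,0,0, -0.063,-0.0005,-0.109,0,0,0,0, -0.063,-0.0005,-0.109,0,0,0,0, 0,0,0,0,0,0,0, 0,0,0,0,0,0,0]'
python3 -c "
from h import *
togo(face([0,-.0355,.105]),rot(90))
from rig import observe;print(observe()['wrist_torque'])"
```

```text
time_s: 5.1
position: [0.5983, 0.0169, 0.1698]
tool_rot: [[0.013, -0.868, -0.496], [-1.0, -0.012, -0.006], [-0.001, 0.496, -0.868]]
ft_force: [7.3, -10.1, -1.1]
grip_width: 0.0133
t 5.1 rot [-0.0012  0.0043 -0.0058] mag 0.007 shift [-0.0016  0.0017  0.0012] q [ -7.9  43.7  52.   -4.6 113.7  80.5] ft [  7.3 -10.1  -1.1] grip 0.0133 face [-0.002  -0.0338  0.1048]
[-1.54128449 -1.19883639  0.84503753]
```

```bash
python3 -m crank '[0,0,0,0,0,0,50, 0,0,0,0,0,0,50, 0,0,0,0,0,0,50, 0,0,0,0.01,0,0.0173,50, 0,0,0,0.01,0,0.0173,50, 0,0,0,0.015,0.02,0.0255,50, 0,0,0,0.005,0.02,0.0085,50, 0,0,0,0,0.02,0,50, 0,0,0,0,0.02,0,30, 0,0,0,0,0,0,30]'
cat > fit.py <<'E'
from h import *
from rig import observe
from scipy.optimize import least_squares
s=observe()
D=[((.179,-.52,.245),(-83.325,21.84,74.38,83.86)),((.6401,.0099,.2914),(-8,46.3,27.2,136.3)),((.6302,.0143,.2363),(-7.9,45.2,38,126.2)),((.5972,.019,.1708),(-7.8,43.6,52,114)),(tuple(s["position"]),tuple(np.array(s["q"])[[0,1,2,4]]))]
def fk(q,p):
    L1,L2,Lt,h,off,a=p;q1,q2,q3,q5=np.radians(q);t=q2+q3;u=t+q5
    r=a+L1*np.sin(q2)+L2*np.sin(t)+Lt*np.sin(u);z=h+L1*np.cos(q2)+L2*np.cos(t)+Lt*np.cos(u)
    return np.array([r*np.cos(q1)-off*np.sin(q1),r*np.sin(q1)+off*np.cos(q1),z])
f=lambda p:np.concatenate([fk(q,p)-x for x,q in D]+[(p-np.array([.42,.4,.25,.2,.1,0]))*.01])
r=least_squares(f,[.42,.4,.25,.2,.1,0]);print(r.x.round(3),np.abs(f(r.x)[:-6]).max())
p=r.x
for th in (0,.4,.8,1.2,1.6,1.9,2.1):
    c=th+.0612;b=face([0,.105-.2455*np.cos(c),.07+.2455*np.sin(c)])
    out=[]
    for tilt in (-30,-15,0,10):
        t=np.radians(tilt);tz=np.array([np.sin(t),0,-np.cos(t)]);w=b-tz*(p[2]-.005)
        rr=np.sqrt(max(w[0]**2+w[1]**2-p[4]**2,0))-p[5];zz=w[2]-p[3];d=np.hypot(rr,zz)
        ca=(d*d-p[0]**2-p[1]**2)/(2*p[0]*p[1]);out.append(round(np.degrees(np.arccos(ca)),1) if abs(ca)<1 else None)
    print(th,b.round(3),"q3 at tilt -30,-15,0,10:",out)
E
python3 fit.py; python3 -c "
from h import *
togo(face([0,-.14,.13]),rot(90))"
```

```text
time_s: 6.1
position: [0.6363, 0.1018, 0.2381]
tool_rot: [[0.019, -0.865, -0.501], [-1.0, -0.019, -0.004], [-0.006, 0.501, -0.866]]
ft_force: [0.5, -0.2, -0.1]
grip_width: 0.0253
[ 0.568  0.371  0.222 -0.015  0.106 -0.041] 0.021720214781453584
0 [0.586 0.123 0.154] q3 at tilt -30,-15,0,10: [np.float64(59.9), np.float64(68.7), np.float64(78.3), np.float64(85.0)]
0.4 [0.633 0.098 0.235] q3 at tilt -30,-15,0,10: [np.float64(35.6), np.float64(47.9), np.float64(60.0), np.float64(68.0)]
0.8 [0.672 0.039 0.302] q3 at tilt -30,-15,0,10: [None, np.float64(19.1), np.float64(40.0), np.float64(50.7)]
1.2 [ 0.697 -0.046  0.343] q3 at tilt -30,-15,0,10: [None, None, np.float64(16.2), np.float64(34.6)]
1.6 [ 0.703 -0.143  0.352] q3 at tilt -30,-15,0,10: [None, None, None, np.float64(23.8)]
1.9 [ 0.694 -0.215  0.337] q3 at tilt -30,-15,0,10: [None, None, None, np.float64(24.4)]
2.1 [ 0.683 -0.258  0.317] q3 at tilt -30,-15,0,10: [None, None, None, np.float64(29.3)]
t 6.1 rot [-0.0063 -0.001  -0.011 ] mag 0.013 shift [-0.028   0.0214 -0.0455] q [ -1.1  47.1  33.9  -1.  129.1  87.3] ft [ 0.5 -0.2 -0.1] grip 0.0253 face [-0.0013 -0.1184  0.1833]
```

```bash
cat > fit.py <<'E'
from h import *
from rig import observe
from scipy.optimize import least_squares
s=observe()
D=[((.179,-.52,.245),(-83.325,21.84,74.38,0,83.86)),((.6401,.0099,.2914),(-8,46.3,27.2,-6.4,136.3)),((.6302,.0143,.2363),(-7.9,45.2,38,-4.9,126.2)),((.5972,.019,.1708),(-7.8,43.6,52,-4.5,114)),((.5983,.0169,.1698),(-7.9,43.7,52,-4.6,113.7)),((.6363,.1018,.2381),(-1.1,47.1,33.9,-1,129.1))]
Y=lambda a:Ro.from_euler('y',a,degrees=True);Z=lambda a:Ro.from_euler('z',a,degrees=True)
def fk(q,p):
    L1,L2,Lt,h,off,e,dy=p;R=Z(q[0])*Y(q[1]);x=np.array([0,0,h])+Z(q[0]).apply([0,off,0])+R.apply([e,0,L1])
    R=R*Y(q[2]);x=x+R.apply([0,0,L2]);R=R*Z(q[3])*Y(q[4]);return x+R.apply([0,dy,Lt]),R.apply([0,0,1])
p0=np.array([.45,.4,.25,.2,.05,0.02,.05])
f=lambda p:np.concatenate([fk(q,p)[0]-x for x,q in D]+[(p-p0)*.003])
if __name__=="__main__":
    r=least_squares(f,p0);p=r.x;np.save("p.npy",p);print(p.round(3),np.abs(f(p)[:-7]).max(),fk(D[1][1],p)[1])
    lo=[-178,-50,13,-81,10];hi=[178,133,142,261,163]
    for th in (0,.4,.8,1.2,1.6,1.9,2.1):
        c=th+.0612;b=face([0,.105-.2455*np.cos(c),.07+.2455*np.sin(c)])
        for tilt in (0,10,20):
            t=np.radians(tilt);tz=np.array([np.sin(t),0,-np.cos(t)])
            g=lambda q:np.concatenate([(fk(q,p)[0]-b-.005*tz)*5,fk(q,p)[1]-tz])
            k=least_squares(g,[-10,45,45,0,110],bounds=(lo,hi));print(th,b.round(3),tilt,k.x.round(0),round(np.linalg.norm(g(k.x)),4))
E
python3 fit.py
```

```text
[ 0.75   0.361  0.398 -0.056 -0.024 -0.11   0.149] 0.014177901973906115 [-0.5040664  -0.00692685 -0.86363713]
0 [0.586 0.123 0.154] 0 [-0. 27. 82. -0. 71.] 0.0
0 [0.586 0.123 0.154] 10 [-0. 22. 90.  0. 57.] 0.0
0 [0.586 0.123 0.154] 20 [-0. 18. 99.  0. 42.] 0.0
0.4 [0.633 0.098 0.235] 0 [-2. 29. 65. -0. 86.] 0.0
0.4 [0.633 0.098 0.235] 10 [-3. 24. 75.  1. 71.] 0.0
0.4 [0.633 0.098 0.235] 20 [-3. 19. 85.  1. 56.] 0.0
0.8 [0.672 0.039 0.302] 0 [-7. 32. 49. -0. 99.] 0.0
0.8 [0.672 0.039 0.302] 10 [-8. 26. 61.  1. 83.] 0.0
0.8 [0.672 0.039 0.302] 20 [-9. 21. 73.  3. 67.] 0.0
1.2 [ 0.697 -0.046  0.343] 0 [-14.  35.  36.   0. 109.] 0.0
1.2 [ 0.697 -0.046  0.343] 10 [-16.  29.  50.   3.  91.] 0.0
1.2 [ 0.697 -0.046  0.343] 20 [-17.  23.  64.   6.  74.] 0.0
1.6 [ 0.703 -0.143  0.352] 0 [-22.  38.  29.   0. 113.] 0.0
1.6 [ 0.703 -0.143  0.352] 10 [-24.  31.  46.   4.  94.] 0.0
1.6 [ 0.703 -0.143  0.352] 20 [-26.  25.  61.   9.  76.] 0.0
1.9 [ 0.694 -0.215  0.337] 0 [-27.  38.  31.   0. 111.] 0.0
1.9 [ 0.694 -0.215  0.337] 10 [-30.  32.  47.   5.  93.] 0.0
1.9 [ 0.694 -0.215  0.337] 20 [-33.  26.  63.  11.  75.] 0.0
2.1 [ 0.683 -0.258  0.317] 0 [-31.  38.  35.   0. 107.] 0.0
2.1 [ 0.683 -0.258  0.317] 10 [-34.  32.  51.   6.  89.] 0.0
2.1 [ 0.683 -0.258  0.317] 20 [-37.  26.  66.  12.  72.] 0.0
```

```bash
cat >> h.py <<'E'
def vert(tilt):
    t=np.radians(tilt);z=np.array([np.sin(t),0,-np.cos(t)]);x=F[:,1]-z*(F[:,1]@z);x/=np.linalg.norm(x);return np.column_stack([x,np.cross(z,x),z])
def barp(th):
    c=th+.0612;return face([0,.1055-.2455*np.cos(c),.07+.2455*np.sin(c)])
E
python3 -m crank '[-0.001,-0.105,-0.002,-0.01,0.004,-0.004,32, -0.001,-0.105,-0.002,-0.01,0.004,-0.004,32, -0.001,-0.105,-0.002,-0.01,0.004,-0.004,32, -0.001,-0.105,-0.002,-0.01,0.004,-0.004,32, -0.001,-0.105,-0.002,-0.01,0.005,-0.005,32, 0,0,0,0,0,0,32, 0,0,0,0,0,0,32]'
python3 - <<'E'
from look import *
R=vert(0);togo(barp(0)+.005*R[:,2],R)
d,c=look("w3",(12,120,100),(32,255,255));print([x[:2] for x in c],[proj(d,face([a,-.14,.085])).round(0) for a in(-.056,0,.056)])
E
```

```text
time_s: 6.8
position: [0.5865, 0.1198, 0.2179]
tool_rot: [[0.005, -1.0, 0.0], [-1.0, -0.005, -0.005], [0.005, -0.0, -1.0]]
ft_force: [0.2, -0.6, 0.5]
grip_width: 0.0273
t 6.8 rot [0.0053 0.0004 0.0025] mag 0.006 shift [-0.0007  0.0027 -0.0692] q [ 0.4 27.9 68.9 -0.3 83.2 90.1] ft [ 0.2 -0.6  0.5] grip 0.0273 face [ 0.0316 -0.1368  0.141 ]
[([0, 162, 59, 67, 3296], [26.1, 196.0]), ([487, 215, 48, 104, 3889], [510.5, 267.3])] [array([320., 185.]), array([320., 272.]), array([320., 367.])]
```

View pics/w3.png

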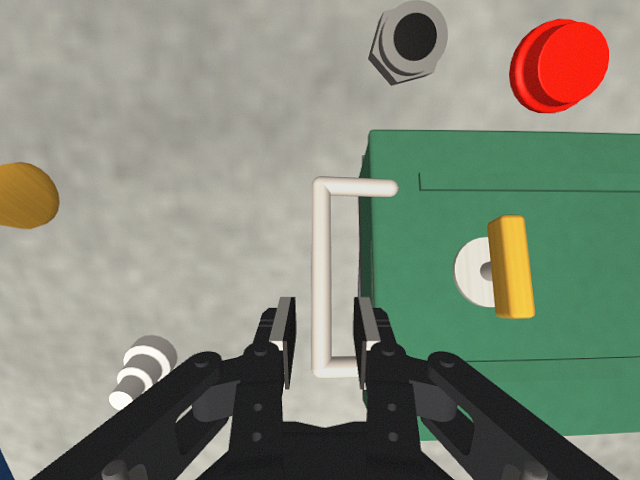

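View: key bar now along the slope (510,267), pull bar at col 321 between the fingers, as predicted. Descend, grip.

```bash
python3 -m crank '[0.001,0,0.0005,0,0.0007,-0.0173,32, 0.001,0,0.0005,0,0.0007,-0.0173,32, 0.001,0,0.0005,0,0.0007,-0.0173,32, 0.001,0,0.0005,-0.0005,0.0007,-0.0173,32, 0,0,0,0,0,0,32, 0,0,0,0,0,0,0, 0,0,0,0,0,0,0, 0,0,0,0,0,0,0]' 50
python3 - <<'E'
from h import *
R=vert(0);togo(barp(0)+.005*R[:,2],R)
prev=barp(0)
for th in np.arange(.1,2.15,.1):
    p=barp(th);print(round(th,1),((p-prev)*1000).round(1).tolist(),end=" ");prev=p
E
```

```text
time_s: 7.65
position: [0.5871, 0.1217, 0.1484]
tool_rot: [[0.007, -1.0, 0.002], [-1.0, -0.007, -0.003], [0.003, -0.002, -1.0]]
ft_force: [1.8, -6.3, -5.1]
grip_width: 0.0103
t 7.65 rot [0.0032 0.0016 0.0012] mag 0.004 shift [-0.0012  0.0009  0.0002] q [ 0.5 31.4 74.8 -0.2 73.7 90.2] ft [ 1.8 -6.3 -5.1] grip 0.0103 face [-0.0037 -0.1386  0.0811]
0.1 [12.2, -2.6, 21.1] 0.2 [12.0, -5.1, 20.8] 0.3 [11.7, -7.4, 20.2] 0.4 [11.3, -9.7, 19.5] 0.5 [10.8, -11.9, 18.5] 0.6 [10.2, -14.0, 17.4] 0.7 [9.4, -15.9, 16.1] 0.8 [8.6, -17.7, 14.6] 0.9 [7.7, -19.3, 13.0] 1.0 [6.7, -20.7, 11.3] 1.1 [5.6, -22.0, 9.4] 1.2 [4.5, -22.9, 7.5] 1.3 [3.3, -23.7, 5.5] 1.4 [2.1, -24.2, 3.4] 1.5 [0.9, -24.5, 1.3] 1.6 [-0.3, -24.5, -0.9] 1.7 [-1.5, -24.3, -3.0] 1.8 [-2.7, -23.9, -5.1] 1.9 [-3.9, -23.2, -7.1] 2.0 [-5.1, -22.2, -9.1] 2.1 [-6.2, -21.1, -10.9]
```

```bash
python3 -m crank '[0,0,0,0.006,-0.0013,0.0105,0, 0,0,0,0.006,-0.0013,0.0105,0, 0,-0.009,0,0.006,-0.0025,0.0104,0, 0,-0.009,0,0.006,-0.0026,0.0104,0, 0,-0.009,0,0.0058,-0.0037,0.0101,0, 0,-0.009,0,0.0059,-0.0037,0.0101,0, 0,-0.009,0,0.0056,-0.0048,0.0097,0, 0,-0.009,0,0.0057,-0.0049,0.0098,0, 0,-0.009,0,0.0054,-0.006,0.0093,0, 0,-0.009,0,0.0054,-0.0059,0.0092,0]'
python3 - <<'E'
from h import *
R=vert(4.1);togo(barp(.5)+.005*R[:,2],R)
E
```

```text
time_s: 8.65
position: [0.6443, 0.0864, 0.248]
tool_rot: [[0.007, -0.997, 0.072], [-1.0, -0.007, 0.0], [0.0, -0.072, -0.997]]
ft_force: [4.3, 0.2, -11.5]
grip_width: 0.0101
t 8.65 rot [-0.0001  0.0007  0.0003] mag 0.001 shift [-0.     -0.0006  0.0007] q [-2.9 30.3 59.7  0.2 85.9 86.7] ft [  4.3   0.2 -11.5] grip 0.0101 face [-0.0032 -0.1029  0.1959]
```

Tracking well with small forces. Continue the arc, .5 → 1.4.

```bash
python3 -m crank '[0,-0.009,0,0.0051,-0.007,0.0087,0, 0,-0.009,0,0.0051,-0.007,0.0087,0, 0,-0.009,0,0.0047,-0.008,0.0081,0, 0,-0.009,0,0.0047,-0.0079,0.008,0, 0,-0.009,0,0.0043,-0.0088,0.0073,0, 0,-0.009,0,0.0043,-0.0089,0.0073,0, 0,-0.009,0,0.0038,-0.0096,0.0065,0, 0,-0.009,0,0.0039,-0.0097,0.0065,0, 0,-0.009,0,0.0033,-0.0103,0.0057,0, 0,-0.009,0,0.0034,-0.0104,0.0056,0, 0,-0.009,0,0.0028,-0.011,0.0047,0, 0,-0.009,0,0.0028,-0.011,0.0047,0, 0,0,0,0.0022,-0.0114,0.0038,0, 0,0,0,0.0023,-0.0115,0.0037,0, 0,0,0,0.0016,-0.0118,0.0028,0, 0,0,0,0.0017,-0.0119,0.0027,0, 0,0,0,0.001,-0.0121,0.0017,0, 0,0,0,0.0011,-0.0121,0.0017,0]'
python3 - <<'E'
from h import *
R=vert(10.3);togo(barp(1.4)+.005*R[:,2],R)
E
```

```text
time_s: 10.45
position: [0.7032, -0.0929, 0.3493]
tool_rot: [[0.01, -0.982, 0.187], [-1.0, -0.01, 0.001], [0.001, -0.187, -0.982]]
ft_force: [7.1, 5.2, -2.2]
grip_width: 0.0106
t 10.45 rot [-0.0003  0.0083 -0.0022] mag 0.009 shift [-0.0003 -0.0019 -0.0023] q [-18.2  32.4  40.4   3.4  96.9  71.9] ft [ 7.1  5.2 -2.2] grip 0.0106 face [-0.0024  0.0768  0.3123]
```

```bash
python3 -m crank '[0,0,0,0.0004,-0.0124,0,0, 0,0,0,0.0004,-0.0124,0,0, 0,0,0,-0.0001,-0.0123,-0.0008,0, 0,0,0,-0.0002,-0.0123,-0.0008,0, 0,0,0,-0.0007,-0.0122,-0.0015,0, 0,0,0,-0.0008,-0.0122,-0.0015,0, 0,0,0,-0.0013,-0.012,-0.0025,0, 0,0,0,-0.0014,-0.012,-0.0026,0, 0,0,0,-0.0019,-0.0116,-0.0035,0, 0,0,0,-0.002,-0.0116,-0.0036,0, 0,0,0,-0.0025,-0.0111,-0.0045,0, 0,0,0,-0.0026,-0.0111,-0.0046,0, 0,0,0,-0.0031,-0.0106,-0.0054,0, 0,0,0,-0.0031,-0.0106,-0.0055,0, 0,0,0,0,0,0,0]'
python3 - <<'E'
from h import *
R=vert(10.3);togo(barp(2.1)+.005*R[:,2],R)
E
```

```text
time_s: 11.95
position: [0.6825, -0.2594, 0.3114]
tool_rot: [[0.006, -0.983, 0.182], [-1.0, -0.007, -0.002], [0.003, -0.182, -0.983]]
ft_force: [-2.7, -1.4, 3.6]
grip_width: 0.0103
t 11.95 rot [0.0018 0.0029 0.0011] mag 0.004 shift [0.0016 0.0009 0.0009] q [-31.9  35.7  40.4   5.4  94.9  58.6] ft [-2.7 -1.4  3.6] grip 0.0103 face [-0.0023  0.2431  0.2685]
```

```bash
python3 -m crank '[0,0,0,-0.0017,-0.0048,-0.0029,0, 0,0,0,-0.0018,-0.0045,-0.003,0, 0,0,0,0,0,0,0]'
python3 - <<'E'
from h import *
R=vert(10.3);togo(barp(2.1)+.005*R[:,2],R)
E
```

```text
time_s: 12.25
position: [0.6825, -0.2597, 0.3112]
tool_rot: [[0.018, -0.981, 0.194], [-1.0, -0.016, 0.007], [-0.004, -0.194, -0.981]]
ft_force: [7.1, 33.9, 24.0]
grip_width: 0.0099
t 12.25 rot [-0.0057  0.0152 -0.0101] mag 0.019 shift [0.0016 0.0013 0.0011] q [-32.2  35.5  40.9   6.3  94.3  57.8] ft [ 7.1 33.9 24. ] grip 0.0099 face [-0.0024  0.2435  0.2683]
```

```bash
python3 -m crank '[0,0,0,0.0017,0.0045,0.0029,0, 0,0,0,0.001,0.003,0.0015,32, 0,0,0,0,0,0,32, 0,0,0,0,0,0,32, 0,0,0,-0.004,0,0.02,32, 0,0,0,-0.004,0,0.02,32, 0,0,0,-0.005,0,0.025,32, 0,0,0,-0.003,0.03,0.005,32, 0,0.06,0,-0.003,0.04,0,32, 0,0.1,0,-0.003,0.04,0,32, 0,0.1,0,-0.003,0.04,-0.005,40, 0,0.1,0,-0.003,0.04,-0.01,50, 0,0.1,0,-0.003,0.035,-0.015,50, 0,0.1,0,0,0.03,-0.015,50, 0,0.1,0,0,0.01,-0.015,50, 0,0.04,0,0,0,0,50, 0,0,0,0,0,0,50]'
python3 - <<'E'
from look import *
togo(face([0.02,-.03,.24]),rot(90))
d,c=look("w4",(95,100,60),(130,255,255));print([x[:2] for x in c],proj(d,face([0,0,0])).round(),proj(d,face([0,0,.043])).round())
E
```

```text
time_s: 13.95
position: [0.6521, 0.0044, 0.3152]
tool_rot: [[0.006, -0.866, -0.5], [-1.0, -0.007, -0.0], [-0.003, 0.5, -0.866]]
ft_force: [0.2, -0.4, 0.1]
grip_width: 0.0429
t 13.95 rot [-0.0032 -0.      0.0012] mag 0.003 shift [-0.0052  0.0091 -0.0174] q [ -8.4  48.4  19.1  -6.9 142.   76.9] ft [ 0.2 -0.4  0.1] grip 0.0429 face [ 0.0242 -0.0209  0.2576]
[([320, 147, 56, 80, 1219], [347.5, 185.8]), ([0, 270, 60, 74, 2945], [21.0, 304.6]), ([0, 447, 58, 33, 1421], [22.3, 462.0])] [344. 182.] [347. 188.]
```

View pics/w4.png

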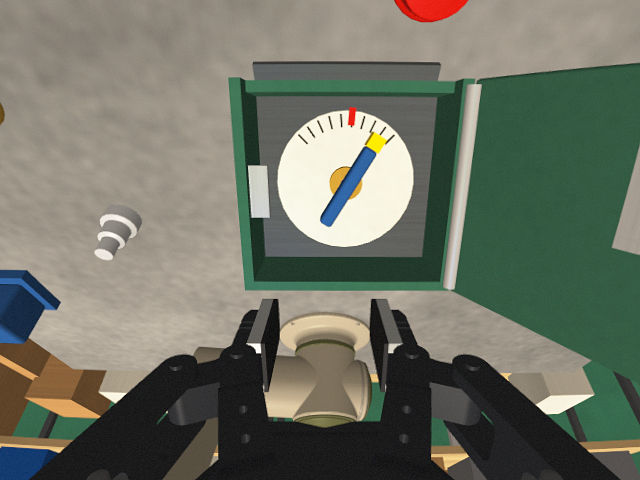

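View: lid open on the right; the dial shows yellow end at (375,142), red mark at (352,117). Compute both angles.

```bash
cat > ang.py <<'E'
from h import *
def angs(d):
    hsv=cv2.cvtColor(d["frame"],cv2.COLOR_RGB2HSV);c=proj(d,face([0,0,.03]));yy,xx=np.mgrid[:480,:640];near=np.hypot(xx-c[0],yy-c[1])<110
    def pts(m): return np.argwhere(m&near)[:,::-1].astype(float)
    f=lambda a,z:np.array([faceinv(plane(d,u,v,face([0,0,z]),F[:,2])) for u,v in a])
    A=lambda p:45-np.degrees(np.arctan2(p[1],-p[0]))
    H=hsv[:,:,0].astype(int);S=hsv[:,:,1];V=hsv[:,:,2]
    red=f(pts(((H<8)|(H>172))&(S>150)&(V>120)),.001);print("red",len(red),red.mean(0).round(4),"ang",A(red.mean(0)).round(2))
    for n,m in(("yellow",(H>24)&(H<34)&(S>140)&(V>140)),("blue",(H>95)&(H<130)&(S>100)&(V>60))):
        p=f(pts(m),.043);print(n,len(p),p.mean(0).round(4),"ang",A(p.mean(0)).round(2))
    b=f(pts(((H>95)&(H<130)|(H>24)&(H<34)&(V>140))&(S>100)&(V>60)),.043)[:,:2]
    l=cv2.fitLine(b.astype(np.float32),cv2.DIST_L2,0,.01,.01).ravel();l=l*(1 if l[0]<0 else -1);print("bar line ang",45-np.degrees(np.arctan2(l[1],-l[0])).round(2),"centre",b.mean(0).round(4),"ends",((b-b.mean(0))@l[:2]).min().round(4),((b-b.mean(0))@l[:2]).max().round(4))
    w=f(pts((S<40)&(V>180)),0);print("white centre",((w.min(0)+w.max(0))/2).round(4),np.ptp(w,0).round(3))
E
python3 - <<'E'
from ang import *
angs(np.load("pics/w4.npy",allow_pickle=True).item())
E
```

```text
red 110 [-0.07    0.0061  0.001 ] ang 39.99
yellow 233 [-0.0447  0.0275  0.043 ] ang 13.36
blue 1217 [-0.0021  0.0006  0.043 ] ang 28.37
bar line ang 13.389999 centre [-0.0091  0.0051] ends -0.0539 0.0494
white centre [ 0.0306 -0.0156 -0.    ] [0.213 0.184 0.   ]
```

Run:
```python
from h import *
togo(face([-.001,.0005,.1]),rot(121.6))
```

```text
t 14.0 rot [-0.2776  0.0024 -0.4764] mag 0.551 shift [-0.0566 -0.0215 -0.1506] q [ -8.4  48.2  19.2  -6.8 142.   76.9] ft [0.1 0.2 0.7] grip 0.0427 face [ 0.0252 -0.0206  0.2588]
```

```bash
python3 -m crank '[-0.0694,0.0006,-0.119,-0.0094,-0.0036,-0.025,50, -0.0694,0.0006,-0.119,-0.0094,-0.0036,-0.025,50, -0.0694,0.0006,-0.119,-0.0094,-0.0036,-0.025,50, -0.0694,0.0006,-0.119,-0.0094,-0.0036,-0.025,50, 0,0,0,-0.0094,-0.0036,-0.025,50, 0,0,0,-0.0096,-0.0035,-0.0256,50, 0,0,0,0,0,0,50, 0,0,0,0,0,0,50]'
python3 - <<'E'
from look import *
from ang import angs
togo(face([-.001,.0005,.031]),rot(121.6))
d,c=look("w5",(95,100,60),(130,255,255));angs(d);print(proj(d,face([-.0511,.0315,.043])).round(),proj(d,face([0.0,.0,.043])).round())
E
```

```text
time_s: 14.8
position: [0.5951, -0.0172, 0.1689]
tool_rot: [[-0.448, -0.743, -0.498], [-0.855, 0.518, -0.004], [0.261, 0.424, -0.867]]
ft_force: [1.1, 0.1, 0.7]
grip_width: 0.0429
t 14.8 rot [ 0.0005  0.0027 -0.0003] mag 0.003 shift [-0.0344 -0.0005 -0.0625] q [-10.7  43.4  52.8  -6.1 113.1 109.5] ft [1.1 0.1 0.7] grip 0.0429 face [0.0005 0.0003 0.1023]
red 100 [-0.0633  0.0047  0.001 ] ang 40.77
yellow 700 [-0.0449  0.0279  0.043 ] ang 13.17
blue 2949 [-0.0032  0.0026  0.043 ] ang 6.1
bar line ang 13.84 centre [-0.0115  0.0076] ends -0.0563 0.0461
white centre [ 0.0182 -0.0109  0.    ] [0.17  0.164 0.   ]
[325. 172.] [325. 273.]
```

View pics/w5.png

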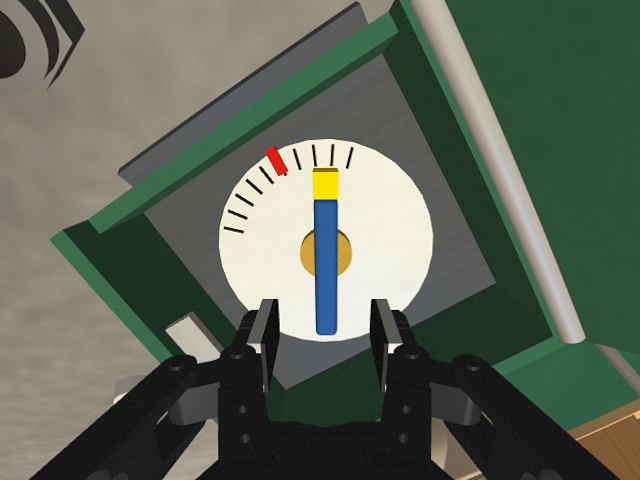

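Handle aligned vertical between the fingers (bar at col 325). Descend, grip and turn −26.5° about the tool axis.

```bash
python3 -m crank '[0,0.0006,0,-0.0086,-0.0001,-0.0156,50, 0,0.0006,0,-0.0086,-0.0001,-0.0156,50, 0,0.0006,0,-0.0086,-0.0001,-0.0156,50, 0,0.0006,0,-0.0086,-0.0001,-0.0156,50, 0,0,0,0,0,0,50, 0,0,0,0,0,0,0, 0,0,0,0,0,0,0, 0,0,0,0,0,0,0, 0,0,0,0,0,0,0]' 50
python3 - <<'E'
from h import *
togo(face([-.001,.0005,.031]),rot(121.6-26.6))
E
```

```text
time_s: 15.75
position: [0.5608, -0.019, 0.1071]
tool_rot: [[-0.446, -0.742, -0.501], [-0.854, 0.519, -0.008], [0.266, 0.424, -0.866]]
ft_force: [-4.7, -10.4, 7.1]
grip_width: 0.0128
t 15.75 rot [0.2365 0.0018 0.4012] mag 0.466 shift [-0.      0.0013 -0.0007] q [-11.3  43.3  64.   -6.2 102.1 110.1] ft [ -4.7 -10.4   7.1] grip 0.0128 face [-0.0006  0.0018  0.0316]
```

```bash
python3 -m crank '[0.0475,0.0004,0.0823,0,-0.0002,0,0, 0.0475,0.0004,0.0823,0,-0.0002,0,0, 0.0475,0.0004,0.0823,0,-0.0002,0,0, 0.0475,0.0004,0.0823,0,-0.0002,0,0, 0.0475,0.0004,0.0823,0,-0.0002,0,0, 0,0,0,0,0,0,0, 0,0,0,0,0,0,0]'
python3 - <<'E'
from look import *
from ang import angs
togo(face([-.001,.0005,.031]),rot(121.6-26.6))
d,c=look("w6",(95,100,60),(130,255,255));
E
```

```text
time_s: 16.45
position: [0.5609, -0.0186, 0.107]
tool_rot: [[-0.057, -0.864, -0.5], [-0.998, 0.069, -0.007], [0.04, 0.498, -0.866]]
ft_force: [-3.5, -2.4, 7.3]
grip_width: 0.0131
t 16.45 rot [-0.0033 -0.0001 -0.0112] mag 0.012 shift [-0.0002  0.0009 -0.0007] q [-11.3  43.3  64.   -6.1 102.   82.8] ft [-3.5 -2.4  7.3] grip 0.0131 face [-0.0008  0.0014  0.0316]
```

View pics/w6.png

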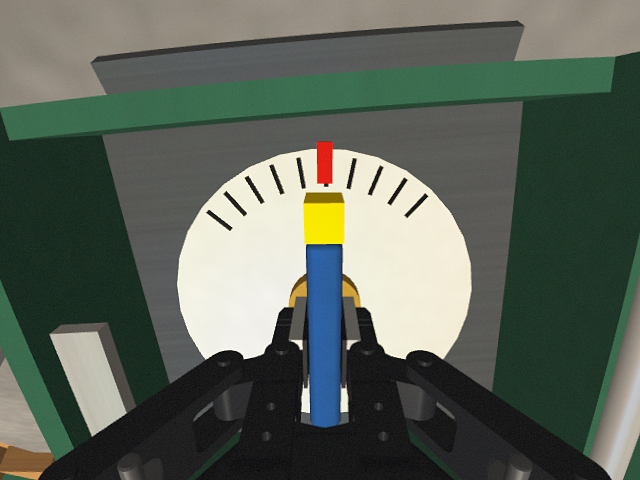

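Yellow end (324,215) in line with red mark (325,162). Release, back off and check.

```bash
python3 -m crank '[0,0,0,0,0,0,50, 0,0,0,0,0,0,50, 0,0,0,0,0,0,50, 0,0,0,0.01,0,0.0173,50, 0,0,0,0.02,0,0.0346,50, 0,0,0,0.02,0,0.0346,50, 0,0,0,0.02,0,0.0346,50, 0,0,0,0.015,0,0.026,50, 0,0,0,0.01,0,0.0173,50, 0,0,0,0,0,0,50]'
python3 - <<'E'
from look import *
from ang import angs
togo(face([0,0,.2]),rot(90))
d,c=look("w7",(95,100,60),(130,255,255));angs(d)
d=get_image("top");cv2.imwrite("pics/top7.png",d["frame"][:,:,::-1])
a=cv2.imread("pics/w7.png");b=cv2.imread("pics/top7.png");cv2.imwrite("pics/m7.png",np.hstack([cv2.resize(a[60:300,180:480],(400,320)),cv2.resize(b,(400,300)).__array__() if 0 else cv2.copyMakeBorder(cv2.resize(b,(400,300)),0,20,0,0,0)]))
E
```

```text
time_s: 17.5
position: [0.6564, -0.0181, 0.2707]
tool_rot: [[-0.056, -0.866, -0.498], [-0.998, 0.069, -0.006], [0.04, 0.496, -0.867]]
ft_force: [0.5, 0.5, -0.5]
grip_width: 0.0429
t 17.5 rot [0.0399 0.0032 0.0642] mag 0.076 shift [-0.012   0.0016 -0.0175] q [ -9.9  48.6  25.5  -7.5 135.   80. ] ft [ 0.5  0.5 -0.5] grip 0.0429 face [-0.0016  0.0016  0.2211]
red 122 [-0.0695  0.0058  0.001 ] ang 40.24
yellow 285 [-0.052   0.0044  0.043 ] ang 40.14
blue 1257 [-0.0023  0.0007  0.043 ] ang 28.28
bar line ang 40.82 centre [-0.0115  0.0014] ends -0.0543 0.0479
white centre [ 0.0009 -0.0194  0.    ] [0.152 0.192 0.   ]
```

View pics/m7.png

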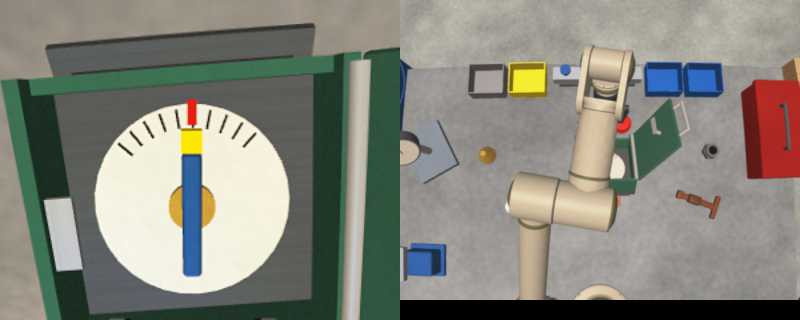

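```bash
python3 -c "
from rig import *
print(close_job())"
```

```text
the job is handed in; nothing more can be done
None
```

The job is handed in at about 17.6 s of robot time. I unlocked the lid with a quarter turn of the T-key, then swung it by its pull bar to the stop, felt as about 40 N at the wrist. I set the valve, let go and backed off.

**Last checks after letting go:**
- **Valve:** the wrist picture put the red mark at 40.2°, the yellow end at 40.1° and the handle's long axis at 40.8°. They agree to within about 0.6°.
- **Lid:** the top view shows it still open.
- **Gripper:** it was about 0.2 m clear of the dial, with the wrist force near zero.
- **Loose parts:** I never touched them. In the last top view the arm hid some of them, so I could not check every one.

**What went wrong or disagreed:**
- One early move was refused because of a number format, and nothing moved.
- The arm-reach model I fitted was off by about 14 mm. I used it only to choose how far to tilt the tool during the swing.

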